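Load a module into the clamshell test jig

TASK

Press the release button at the front of the test jig so that its lid springs fully open. Then draw the ribbed module out of the low two-bay rack by the end that sticks out, set it down on the bench clear of the rack and let go, take it again across its middle, and lower it ribs up into the jig's nest until it lies flat on the nest floor, either way round. Do not drop it, and leave the smooth wide module and the other things on the bench where they are.

Things in the scene. Friction and masses are not known exactly. Their poses are not given: they have to be found in the camera images.
- jig: Test jig fixed to the bench, 270 x 124 mm; black base plate 20 mm thick from x = -174 to +96 mm, aluminium nest walls up to 56 mm above the bench. Origin on the bench under the nest's centre; +x runs from the button end (nearest the robot) to the lid hinge, z up. The shut lid covers the nest at 57 to 65 mm height.
- nest (a point): Centre of the nest floor, 20 mm above the bench; axes as the jig's. The nest is a pocket 146 mm long (x), 50 mm wide (y), 36 mm deep. Its side walls are 34 mm thick, each broken in the middle by a finger gap 50 mm long (x = -25 to +25 mm), open outwards and down to the floor's level. The walls stand 4 mm over a loaded module: fingers go in only at the gaps.
- lid_edge (a point): Middle of the lid's free front edge (the edge nearest the button), 185 mm from the hinge axis; with the lid shut it is 61 mm above the bench. Hinge axis along the jig's y at x = +93 mm, 61 mm high.
- lid (a joint): Lid angle in rad: 0 shut and latched, 1.95 fully open at its stop, leaning back past upright. Its spring opens it in under a second once the button has freed the hook, and holds it at the stop.
- button_top (a point): Centre of the top face of the release button, a round grey plastic button 32 mm across on a grey block at the jig's front end, 148 mm in front of the nest centre; its top is 55 mm above the bench. Pressed straight down, 50 mm clear of the lid's front edge.
- release (a joint): Button travel in m: 0 up, 0.007 fully down; it frees the lid at about 0.004 to 0.005. Fully down takes about 5 N; springs back.
- rack: Low rack of grey sheet steel fixed to the bench, 212 mm wide (y), 115 mm deep (x), 54 mm high, with two open-fronted bays centred at y = -55 and +55 mm. Origin on the bench under the middle of its open front; +x runs into the bays, so modules are drawn out along -x. Each bay: 84 mm wide, 44 mm high inside, floor 6 mm above the bench.
- module: The ribbed module to be loaded: aluminium bar 140 mm long (x), 44 mm wide (y), 32 mm high with five ribs running along its top, about 0.3 kg, the same at both ends. Origin in the middle of its underside, z up. At the start it lies in one of the two bays, its x along the rack's, with about 50 mm of its -x end sticking out in front.
- wide_module: The other module, to be left alone: 140 mm long, 56 mm wide, 30 mm high, smooth top with one round grey knob near its front; lies in the other bay. Origin in the middle of its underside.
- meter: Bystander: black hand-held meter 150 x 74 x 32 mm lying on the bench. Origin in the middle of its underside.
- screwdriver: Bystander: orange-handled screwdriver 190 mm long lying on the bench, under 35 mm high.
- spool: Bystander: black spool 64 mm across, 42 mm high, standing on the bench.
- parts_tray: Bystander: blue open tray 120 x 90 x 40 mm on the bench.
- notebook: Bystander: closed plain notebook 170 x 120 x 12 mm on the bench.

How it is judged (in metres and radians):
On the way, in this order (a step that is already met when the one before it is completed fails the run):
1. the release button is pressed down by at least 4 mm (value of joint release above 0.004 m).
2. the lid has sprung open to its stop (value of joint lid above 1.85 rad), for 0.2 s.
3. the ribbed module lies flat on the bench, clear of the rack, let go (height (world z) of module below 0.004 m and angle between module's own z axis and vertical below 0.05 rad and contact force between the fingers and module below 0.05 N and linear speed of module below 0.02 m/s), for 0.15 s.
At the end, for the whole second after the job is handed in: The ribbed module lies in the nest, ribs up, its underside within 3 mm of the nest floor, within 7 mm of the nest's centre and 0.1 rad of its direction (either way round), tilted less than 0.05 rad, at rest; the lid stands open at its stop (over 1.85 rad) (z of module in the frame of nest between -0.003 and 0.003 m and horizontal distance between module and nest below 0.007 m and angle between the x axis of module and the x axis of jig, either way round below 0.1 rad and angle between module's own z axis and vertical below 0.05 rad and linear speed of module below 0.02 m/s and value of joint lid above 1.85 rad); the robot touches nothing.
It fails at once if the ribbed module is dropped (over 0.4 m/s while no finger touches it, a fall of about 8 mm) (contact force between the fingers and module below 0.05 N and linear speed of module above 0.4 m/s).
It fails at once if a bystander is moved by more than 20 mm (distance of any of wide_module, meter, screwdriver, spool, parts_tray, notebook from where it was at the start of the episode above 0.02 m).
It also fails if it takes over 61 s, if anything falls off the work surface, if the arm or the gripper's body presses on something with over 40 N, if the wrist force passes 120 N, or if a joint passes its speed limit or range.

ROBOT

A 7-joint arm with a two-finger parallel gripper is mounted at the origin on the work surface. World frame = base frame: x ahead of the robot, y to its left, z up, the work surface at z = 0. Lengths are in mm, angles in degrees, forces in N, time in s.
With the tool pointing down it reaches from about 425 to 875 mm from the base axis. Payload 4.7 kg.
Tool frame: the origin (TCP) lies on the centre line of the jaws, within the pads' length; the fingertips stand 8 mm ahead of it and the grasp point (between the pads) lies 11 mm behind it; z points along the fingers, y is the direction in which the jaws open and shut (so a half turn about z gives the same grasp; the last joint's range is limited). The gripper opens to 85 mm and grips with 20 to 120 N. Pads are 22 mm wide; open, the fingers measure 114 mm over their backs; the gripper's body (76 mm by 85 mm) begins 54 mm behind the grasp point. The pads swing forward as they close: fully open they stand 13 mm farther back than shut.
Start: joints at [69.735, 18.392, -4.016, 83.108, 1.295, 78.541, -3.26], TCP at [233.698, -606.555, 239.349] pointing down, gripper open.
Joint ranges: [-163.93, 163.93], [-17.29, 119.83], [-79.2, 71.16], [3.27, 140.29], [-89.18, 269.18], [5.43, 117.66], [-154.24, 154.24]. Speed limits (degrees/s): [147.25, 147.25, 180, 180, 180, 180, 180].

INTERFACE

Orientations are given as [roll, pitch, yaw] about the fixed x, y, z axes, in that order (R = Rz(yaw) Ry(pitch) Rx(roll)).
In Python, from workcell import bot, optics gives the robot as it stands.
- The arm moves only by the tool servo_tool, never from a script. Its argument "targets" is a list of rows, each a list of 3 entries, a list of its own where there are three numbers: the shift along the tool's x, y, z in mm, then the turn, a rotation vector about the tool's x, y, z in degrees, then the opening, from 0 (shut) to 1 (fully open). A call has 1 to 20 rows; each row shifts and turns the commanded pose from where the row before left it, along the tool's axes as they then stand; what a row does not reach is not made up. A row lasts 1/10 s, in which the tool goes at most 50 mm and 8.59 degrees, less where a joint would pass 70% of its speed; a pose out of reach is approached as far as the arm can. A call is refused whole if a number of a shift passes 50 or a number of a turn 8.59, either way. A call with a gripper value outside its range is refused whole. The fingers move at their own pace and stop on an object; "newtons" is the grip in N (left out, the last holds). Time passes only in rows, so rows that do not move let the fingers close. It gives the time, the measured TCP pose, the force and the opening at its end, in the units of the state.
- bot.read_state(): the state, without advancing time (a new reading comes with each control period).
- optics.read_camera(name): name is "scene" or "top" or "wrist"; returns (picture, depth): 480x640x3 uint8, red, green, blue; 480x640 float32, mm along the optical axis (not along the pixel's ray), 0 where there is no reading.
- optics.get_calibration(name): a dict with "K" (3x3 intrinsics, pixels), "pose" (4x4, takes a point from camera to world coordinates); the wrist camera has in their place "hand_eye" (4x4, takes a point from camera to tool coordinates, whose origin is the TCP and whose axes are the flange's). Camera axes: x right, y down, z forward; pixel columns grow to the right and rows downward; lengths in mm; the calibration is good to about 2 mm. A picture is of the moment at which its call begins: read the wrist's pose just before it. get_calibration takes no time and is no camera call.
- bot.sign_off(): hands the job in, once; it reports no verdict.
Trained networks look in the newest picture that a camera, given by its name, has taken for a name from the list of things; names that differ only in an ending like _2 or _b are one class to them, and where a whole thing is asked for, a point or a joint stands for the part that bears it (a point fixed in the world has none). Each returns a list of dicts, best first, with "conf" (0 to 1); they miss things now and then, are a little off and sometimes report something else, mostly with a low value. They report only what shows in the picture. A call takes as long as a camera call.
- optics.recognise(label, camera): "xy" ([column, row] in pixels, amid what is visible of it).
- optics.trace(label, camera): "pixels" (480x640 bool, what is visible of it) and "xy" ([column, row] in pixels, amid what is visible of it).
- optics.place_of(label, camera): "xy" ([column, row] in pixels: a listed point, or the origin of a listed thing).
The state is a dict: "clock": time; "joint_positions": joint angles; "joint_velocities": joint speeds; "tau": joint torques, N m; "ee_pos": TCP position; "orientation": TCP orientation; "ft_force": force on the tool from outside, world axes, zero at the start; "ft_torque": the same for the moment, N m; "grip_width": finger opening in mm.
Only numpy, scipy, OpenCV 4.12 (cv2) and the standard library are available. Lean on these libraries where they do the work, as an engineer would, in place of code of your own. Each camera call takes 0.05 s, during which the arm holds its last target.

## Working session

There is one attempt and no reset: what is moved stays moved. The work goes in short steps, Python scripts to look and compute and a tool call to move; the robot and the scene stay as the last step left them, time stands still between calls to the robot, and variables do not carry over. Pictures are saved under pics/ and viewed, and the job is handed in when it is done.

Besides the shell and the picture viewer there is one more tool, called after "Emit:" as name([rows], argument=value, ...), one row to a line, values as JSON. servo_tool: Moves the arm, as the interface text tells. Its arguments: {"type":"object","properties":{"targets":{"type":"array","items":{"type":"array"}},"newtons":{"type":"number"}},"required":["targets"]}

```bash
ls; mkdir -p pics; python3 - <<'E'
from workcell import bot, optics
import cv2, numpy as np
print(bot.read_state())
for n in ["scene","top"]:
    p,d=optics.read_camera(n); cv2.imwrite(f"pics/{n}0.png",p[:,:,::-1]); c=optics.get_calibration(n); print(n,c)
print(optics.get_calibration("wrist"))
E
```

```text
pics
{'clock': 0.0, 'joint_positions': array([69.73533023, 18.44013651, -4.01472921, 83.17567579,  1.29677354,
       78.54032842, -3.26006861]), 'joint_velocities': array([ 0.06048276,  0.07336336, -0.06630628,  0.03417995,  0.08850096,
        0.0120495 ,  0.09739948]), 'tau': array([ 3.39175731e-04, -4.93577850e+01, -3.82166170e-01, -3.14332187e+01,
        1.29907677e-02,  1.14393770e-02,  9.09190419e-06]), 'ee_pos': array([ 233.45418156, -606.06645714,  238.20439759]), 'orientation': array([-1.79889199e+02,  7.75103535e-03,  2.10739682e+01]), 'ft_force': array([-0.34156659, -0.36617701, -0.0540373 ]), 'ft_torque': array([0.04902815, 0.02450933, 0.02386607]), 'grip_width': 85.68064315919904}
scene {'K': array([[624.49484272,   0.        , 313.28015755],
       [  0.        , 624.49484272, 237.39629842],
       [  0.        ,   0.        ,   1.        ]]), 'pose': array([[ 2.49928586e-01,  7.50823150e-01, -6.11392100e-01,
         1.48429807e+03],
       [ 9.68242812e-01, -1.89594284e-01,  1.62971978e-01,
        -2.27038524e+02],
       [ 6.44668637e-03, -6.32707361e-01, -7.74364
[... 451 characters left out ...]
0023147e+00],
       [-2.98656478e-02, -1.42240396e-01, -9.89381480e-01,
         1.19762228e+03],
       [ 0.00000000e+00,  0.00000000e+00,  0.00000000e+00,
         1.00000000e+00]])}
{'K': array([[405.36366278,   0.        , 318.3861132 ],
       [  0.        , 405.36366278, 243.53504123],
       [  0.        ,   0.        ,   1.        ]]), 'hand_eye': array([[-2.12437967e-04, -9.63163968e-01, -2.68914718e-01,
         6.82450054e+01],
       [ 9.99999969e-01, -1.68953298e-04, -1.84847565e-04,
        -8.87248169e-01],
       [ 1.32604486e-04, -2.68914749e-01,  9.63163974e-01,
        -1.35372942e+02],
       [ 0.00000000e+00,  0.00000000e+00,  0.00000000e+00,
         1.00000000e+00]])}
```

View pics/scene0.png

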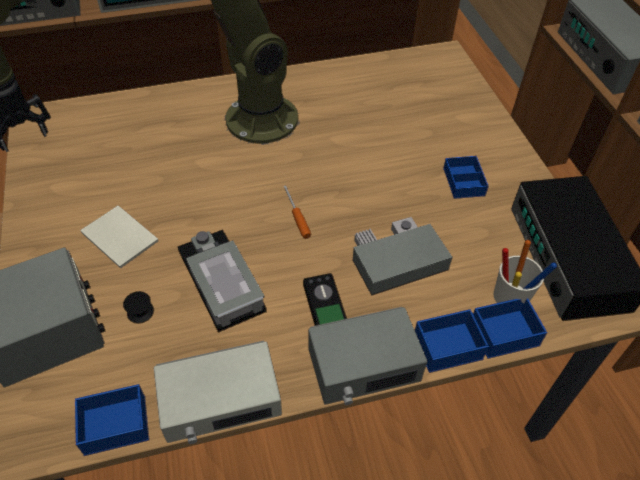

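View pics/top0.png

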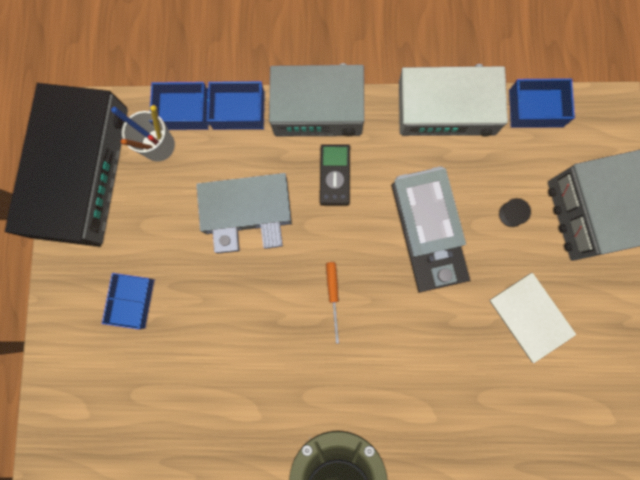

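The scene camera shows the jig with its button at about (205,240), the rack at (402,258), the ribbed module at (367,238) and the knobbed one at (404,227). The top view shows the button at (444,275), the rack at (245,203), the ribbed end at (271,235) and the knobbed end at (226,240).

```bash
cat > h.py <<'E'
from workcell import bot, optics
import cv2, numpy as np
from scipy.spatial.transform import Rotation as R
def camT(n):
    c=optics.get_calibration(n)
    if n=="wrist":
        s=bot.read_state(); T=np.eye(4); T[:3,:3]=R.from_euler('xyz',s['orientation'],degrees=True).as_matrix(); T[:3,3]=s['ee_pos']
        return c['K'],T@c['hand_eye']
    return c['K'],c['pose']
def onplane(K,T,xy,z):
    xy=np.atleast_2d(xy).astype(float)
    r=np.c_[(xy[:,0]-K[0,2])/K[0,0],(xy[:,1]-K[1,2])/K[1,1],np.ones(len(xy))]@T[:3,:3].T
    s=(z-T[2,3])/r[:,2]; return T[:3,3]+r*s[:,None]
def cloud(K,T,d):
    v,u=np.mgrid[:480,:640]; P=np.stack([(u-K[0,2])/K[0,0]*d,(v-K[1,2])/K[1,1]*d,d],-1)
    W=P@T[:3,:3].T+T[:3,3]; W[d<=0]=np.nan; return W
E
python3 - <<'E'
from h import *
Z=dict(jig=0,nest=20,lid_edge=61,button_top=55,rack=0,module=6,wide_module=6,meter=0,screwdriver=0,spool=0,parts_tray=0,notebook=0)
for n in ["top","scene"]:
    optics.read_camera(n);K,T=camT(n)
    for l,z in Z.items():
        if n=="scene" and l in("meter","screwdriver","spool","parts_tray","notebook"): continue
        r=optics.place_of(l,n)
        print(n,l,[(np.round(onplane(K,T,q['xy'],z)[0]).tolist(),round(q['conf'],2)) for q in r[:2]])
p,d=optics.read_camera("top");K,T=camT("top")
W=cloud(K,T,d)
def rect(mask,z,name):
    v,u=np.where(mask); pts=W[v,u]
    print(name,len(v),np.nanmedian(pts[:,2]),cv2.minAreaRect(pts[:,:2].astype(np.float32)))
H=W[:,:,2]
for name,(u0,v0,u1,v1),lo,hi in [("racktop",(190,165,300,230),48,62),("lid",(385,160,475,260),57,75),("base",(385,160,475,300),12,80),("modtop",(258,222,290,255),30,46),("wide",(210,225,245,260),28,60)]:
    m=np.zeros(H.shape,bool); m[v0:v1,u0:u1]=True
    m&=(H>lo)&(H<hi); m=cv2.morphologyEx(m.astype(np.uint8),cv2.MORPH_OPEN,np.ones((3,3)))>0
    rect(m,0,name)
E
```

```text
top jig [([603.0, -207.0, 0.0], 0.79), ([595.0, 275.0, 0.0], 0.64)]
top nest [([701.0, 8.0, 20.0], 0.29)]
top lid_edge [([520.0, -224.0, 61.0], 0.77), ([462.0, -240.0, 61.0], 0.58)]
top button_top [([463.0, -246.0, 55.0], 0.49)]
top rack [([571.0, 214.0, 0.0], 0.69), ([399.0, 7.0, 0.0], 0.3)]
top module [([364.0, -444.0, 6.0], 0.72), ([605.0, 167.0, 6.0], 0.68)]
top wide_module [([585.0, 275.0, 6.0], 0.87)]
top meter [([704.0, 5.0, 0.0], 0.68)]
top screwdriver [([401.0, 7.0, 0.0], 0.9)]
top spool [([621.0, -413.0, 0.0], 0.81)]
top parts_tray [([398.0, 496.0, 0.0], 0.7)]
top notebook [([371.0, -446.0, 0.0], 0.59)]
scene jig [([602.0, -213.0, 0.0], 0.56)]
scene nest [([609.0, -205.0, 20.0], 0.57)]
scene lid_edge [([523.0, -228.0, 61.0], 0.84), ([625.0, 199.0, 61.0], 0.49)]
scene button_top [([465.0, -236.0, 55.0], 0.49)]
scene rack [([581.0, 224.0, 0.0], 0.62), ([711.0, 1.0, 0.0], 0.47)]
scene module []
scene wide_module []
racktop 4313 54.497541494704365 ((633.9257202148438, 222.904296875), (116.49504852294922, 212.4045867919922), 6.75202751159668)
lid 4456 64.67691950700271 ((601.4968872070312, -211.91201782226562), (208.3949432373047, 123.17183685302734), 12.887619972229004)
base 6584 63.15252146677756 ((570.2623901367188, -218.8503875732422), (272.3427429199219, 125.13433837890625), 12.927447319030762)
modtop 223 35.32387775496272 ((559.1780395507812, 156.66513061523438), (53.303768157958984, 41.884666442871094), 8.21621322631836)
wide 675 37.559922213760274 ((547.97705078125, 258.13787841796875), (61.94049835205078, 80.15631103515625), 2.252819299697876)
```

Emit:
servo_tool([
  [[31.4,-23.3,5],[0,0,0],0],
  [[31.4,-23.3,5],[0,0,0],0],
  [[31.4,-23.3,5],[0,0,0],0],
  [[31.4,-23.3,5],[0,0,0],0],
  [[31.4,-23.3,5],[0,0,0],0],
  [[31.4,-23.3,5],[0,0,0],0],
  [[31.4,-23.3,5],[0,0,0],0],
  [[31.4,-23.3,5],[0,0,0],0],
  [[31.4,-23.3,5],[0,0,0],0],
  [[31.4,-23.3,5],[0,0,0],0],
  [[31.4,-23.3,5],[0,0,0],0],
  [[0,0,0],[0,0,8],0],
  [[0,0,0],[0,0,8],0],
  [[0,0,0],[0,0,8],0],
  [[0,0,0],[0,0,8],0],
  [[0,0,0],[0,0,8],0],
  [[0,0,0],[0,0,8],0],
  [[0,0,0],[0,0,8],0],
  [[0,0,0],[0,0,8],0],
  [[0,0,0],[0,0,0],0],
])

```text
clock: 3.2
ee_pos: [463.9, -243.3, 184.4]
orientation: [180.0, -0.0, -42.9]
ft_force: [0.1, 0.9, -0.7]
grip_width: 0.1
```

```bash
python3 - <<'E'
from h import *
s=bot.read_state();print(s['ee_pos'],s['orientation'],s['joint_positions'],s['ft_force'],s['clock'])
K,T=camT("wrist");p,d=optics.read_camera("wrist");cv2.imwrite("pics/w1.png",p[:,:,::-1])
for l,z in dict(button_top=55,lid_edge=61).items():
    print(l,[(np.round(q['xy']),np.round(onplane(K,T,q['xy'],z)[0]).tolist(),round(q['conf'],2)) for q in optics.place_of(l,"wrist")[:2]])
E
```

```text
[ 463.85640737 -243.25844581  184.44565476] [ 1.79994919e+02 -1.90310073e-02 -4.29493195e+01] [  41.85218078    5.95405324  -18.11382744  104.65594913    1.9826272
   69.67796116 -109.80785771] [ 0.11457098  0.91327142 -0.68954299] 3.2
button_top []
lid_edge [(array([248., 190.]), [518.0, -231.0, 61.0], 0.9)]
```

View pics/w1.png

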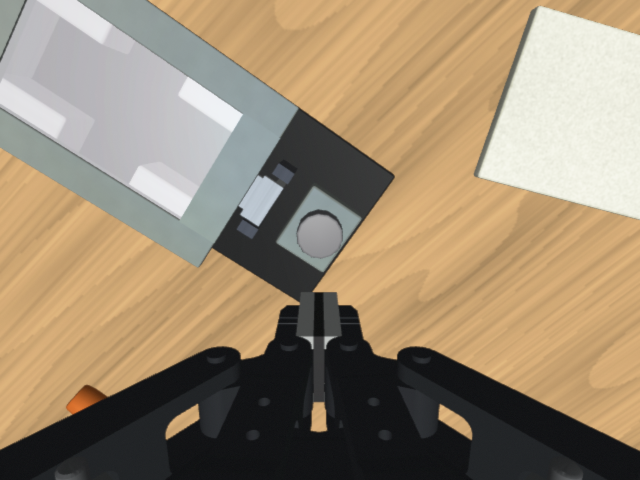

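The wrist view shows the button at (320,235), the lid's front edge between about (200,265) and (298,110), and nothing in the way below the fingers.

```bash
python3 - <<'E'
from h import *
K,T=camT("wrist");print(onplane(K,T,[[320,235]],55), onplane(K,T,[[200,265],[298,110]],65))
E
```

```text
[[ 463.0670177  -243.19588358   55.        ]] [[ 503.88029274 -172.68514342   65.        ]
 [ 530.55640459 -287.53900655   65.        ]]
```

Emit:
servo_tool([
  [[0,0,40],[0,0,0],0],
  [[0,0,40],[0,0,0],0],
  [[0,0,30],[0,0,0],0],
  [[0,0,8],[0,0,0],0],
  [[0,0,4],[0,0,0],0],
  [[0,0,3],[0,0,0],0],
  [[0,0,2],[0,0,0],0],
  [[0,0,1],[0,0,0],0],
  [[0,0,0],[0,0,0],0],
])

```text
clock: 4.25
ee_pos: [464.6, -243.6, 57.4]
orientation: [-180.0, -0.1, -42.9]
ft_force: [-1.9, 1.3, 4.1]
grip_width: -0.1
```

Emit:
servo_tool([
  [[0,0,0.8],[0,0,0],0],
  [[0,0,0],[0,0,0],0],
  [[0,0,0],[0,0,0],0],
])

```text
clock: 4.55
ee_pos: [464.6, -243.6, 56.1]
orientation: [-180.0, -0.1, -42.9]
ft_force: [-0.9, 1.5, 5.5]
grip_width: 0.0
```

```bash
python3 - <<'E'
from h import *
p,d=optics.read_camera("scene");cv2.imwrite("pics/s2.png",p[:,:,::-1])
E
```

```text
(no output)
```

View pics/s2.png

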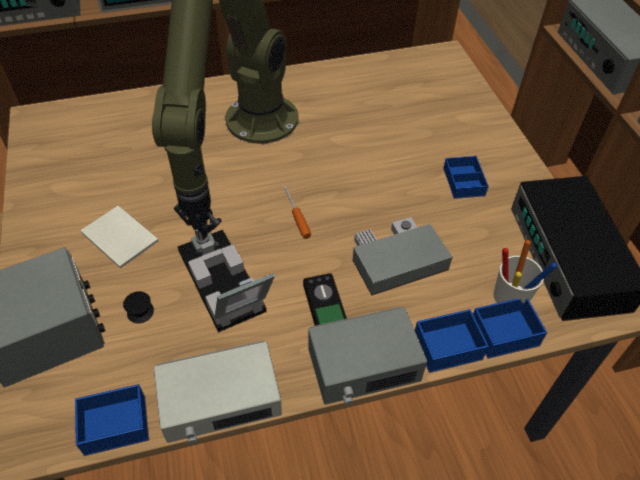

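The scene view shows the lid standing open, leaning back, at about (243,297). The nest is exposed at (215,265).

Emit:
servo_tool([
  [[0,0,-40],[0,0,0],0],
  [[0,0,-40],[0,0,-8],0],
  [[0,0,-40],[0,0,-8],0],
  [[0,0,-40],[0,0,-8],0],
  [[0,0,-40],[0,0,-8],0],
  [[0,0,-30],[0,0,-8],0.5],
  [[0,0,0],[0,0,-8],1],
  [[0,0,0],[0,0,-8],1],
  [[0,0,0],[0,0,0],1],
  [[0,0,0],[0,0,0],1],
])

```text
clock: 5.6
ee_pos: [463.8, -243.2, 285.0]
orientation: [-180.0, 0.0, 12.9]
ft_force: [0.1, 0.2, 0.3]
grip_width: 72.3
```

```bash
python3 - <<'E'
from h import *
s=bot.read_state();print(s['ee_pos'],s['orientation'],s['joint_positions'],s['clock'])
K,T=camT("wrist");p,d=optics.read_camera("wrist");cv2.imwrite("pics/w3.png",p[:,:,::-1]);np.save("w3d.npy",d);np.save("w3T.npy",T)
p,d=optics.read_camera("top");cv2.imwrite("pics/t3.png",cv2.resize(p[140:310,380:500,::-1],None,fx=4,fy=4)[:600]);
for l,z in dict(nest=20,lid_edge=230).items():
    print(l,[(np.round(q['xy']),np.round(onplane(K,T,q['xy'],z)[0]).tolist(),round(q['conf'],2)) for q in optics.place_of(l,"wrist")[:2]])
E
```

```text
[ 463.79002523 -243.23269748  284.95661837] [-1.79985063e+02  1.58504221e-02  1.28823595e+01] [ 44.97861804   2.82074103 -20.86388609  96.29709646   1.01410641
  81.08987645 -53.13726911] 5.6
nest [(array([316.,  42.]), [604.0, -208.0, 20.0], 0.95), (array([526.,  88.]), [610.0, -406.0, 20.0], 0.34)]
lid_edge [(array([ 66., 206.]), [470.0, -118.0, 230.0], 0.23)]
```

View pics/w3.png

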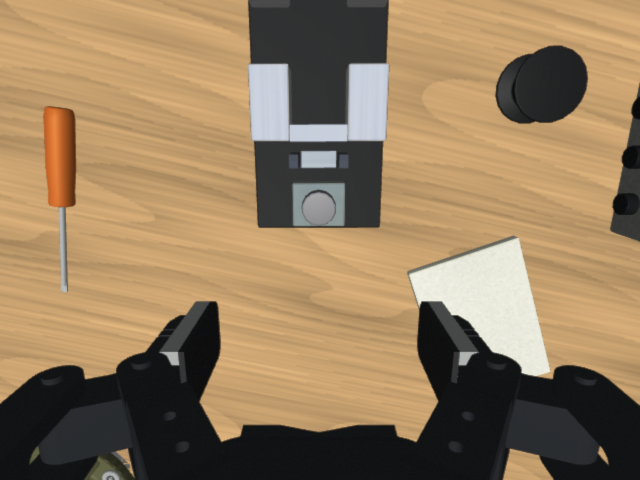

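The wrist view shows the open nest straight ahead (centre line at column 318, walls from 248 to 388), aligned at yaw 12.9°. Next I move over the ribbed module.

Emit:
servo_tool([
  [[16.8,-37.1,3.5],[0,0,0],1],
  [[16.8,-37.1,3.5],[0,0,0],1],
  [[16.8,-37.1,3.5],[0,0,0],1],
  [[16.8,-37.1,3.5],[0,0,0],1],
  [[16.8,-37.1,3.5],[0,0,0],1],
  [[16.8,-37.1,3.5],[0,0,0],1],
  [[16.8,-37.1,3.5],[0,0,0],1],
  [[16.8,-37.1,3.5],[0,0,0],1],
  [[16.8,-37.1,3.5],[0,0,0],1],
  [[16.8,-37.1,3.5],[0,0,0],1],
  [[0,0,0],[0,0,6.1],1],
  [[0,0,0],[0,0,0],1],
])

```text
clock: 7.0
ee_pos: [543.2, 157.7, 250.1]
orientation: [-180.0, 0.0, 7.1]
ft_force: [0.1, -1.7, -0.6]
grip_width: 85.4
```

```bash
python3 - <<'E'
from h import *
s=bot.read_state();print(s['ee_pos'],s['orientation'],s['joint_positions'],s['clock'])
K,T=camT("wrist");p,d=optics.read_camera("wrist");cv2.imwrite("pics/w4.png",p[:,:,::-1])
r=optics.trace("module","wrist")
W=cloud(K,T,d)
print([(q['xy'],q['conf']) for q in r])
m=r[0]['pixels']&(abs(W[:,:,2]-38)<6); P=W[m]; print(len(P),np.median(P[:,2]),cv2.minAreaRect(P[:,:2].astype(np.float32)))
E
```

```text
[543.24990654 157.69392856 250.06246123] [-1.79976828e+02  4.35910331e-02  7.07306655e+00] [  17.51036125   11.3418269   -41.23621041   93.30980935    7.57364973
   78.24889764 -107.64917636] 7.0
[([321.0, 197.1], 0.77)]
1467 38.77153938591499 ((556.40966796875, 158.84873962402344), (49.99354934692383, 43.81991958618164), 7.0967888832092285)
```

View pics/w4.png

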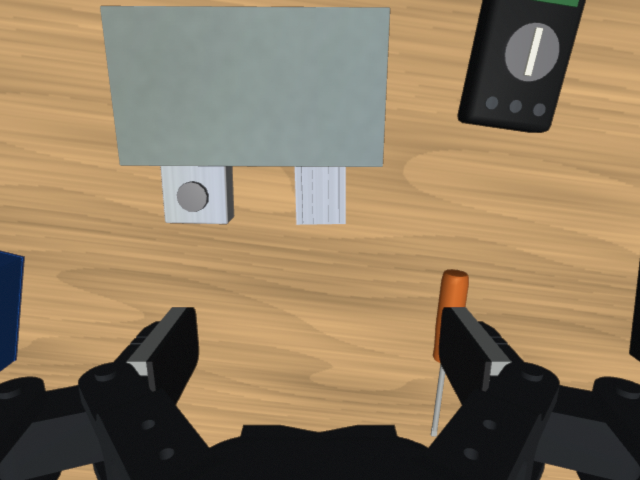

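The wrist view shows the ribbed end at columns 295-347, rows 167-224, with clear bench on both sides. The fit gives centre (556,159) and yaw 7.1°.

Emit:
servo_tool([
  [[10.5,0.5,30],[0,0,0],1],
  [[0,0,45],[0,0,0],1],
  [[0,0,45],[0,0,0],1],
  [[0,0,45],[0,0,0],1],
  [[0,0,35],[0,0,0],1],
  [[0,0,20],[0,0,0],1],
  [[0,0,10],[0,0,0],1],
  [[0,0,4],[0,0,0],1],
  [[0,0,0],[0,0,0],1],
])

```text
clock: 8.0
ee_pos: [554.7, 156.4, 17.1]
orientation: [180.0, -0.1, 6.9]
ft_force: [0.0, 0.3, 1.1]
grip_width: 85.1
```

Emit:
servo_tool([
  [[0,0,0],[0,0,0],0.6],
  [[0,0,0],[0,0,0],0.55],
  [[0,0,0],[0,0,0],0.4],
  [[0,0,0],[0,0,0],0.3],
  [[0,0,0],[0,0,0],0.3],
  [[0,0,0],[0,0,0],0.3],
], newtons=50)

```text
clock: 8.6
ee_pos: [554.7, 157.3, 17.7]
orientation: [180.0, -0.1, 7.0]
ft_force: [-1.9, -0.7, 6.1]
grip_width: 43.1
```

Emit:
servo_tool([
  [[-4,0,-1],[0,0,0],0.3],
  [[-8,0,0],[0,0,0],0.3],
  [[-12,0,0],[0,0,0],0.3],
  [[-15,0,0],[0,0,0],0.3],
  [[-15,0,0],[0,0,0],0.3],
  [[-15,0,0],[0,0,0],0.3],
  [[-15,0,0],[0,0,0],0.3],
  [[-15,0,0],[0,0,0],0.3],
  [[-15,0,0],[0,0,0],0.3],
  [[-11,0,0],[0,0,0],0.3],
  [[0,0,0],[0,0,0],0.3],
])

```text
clock: 9.7
ee_pos: [426.9, 140.8, 16.6]
orientation: [179.9, 0.2, 7.0]
ft_force: [-1.0, 0.3, -4.1]
grip_width: 43.0
```

```bash
python3 - <<'E'
from h import *
s=bot.read_state();print(s['ee_pos'],s['orientation'],s['grip_width'],s['ft_force'])
p,d=optics.read_camera("wrist");cv2.imwrite("pics/w5.png",p[:,:,::-1])
p,d=optics.read_camera("scene");cv2.imwrite("pics/s5.png",cv2.resize(p[140:300,270:470,::-1],None,fx=4,fy=4,interpolation=cv2.INTER_CUBIC)[:600])
E
```

```text
[426.91981161 140.82605455  16.57728118] [179.89216341   0.19385015   7.00669779] 43.02656896805969 [-1.04133193  0.34248406 -4.1168637 ]
```

View pics/s5.png

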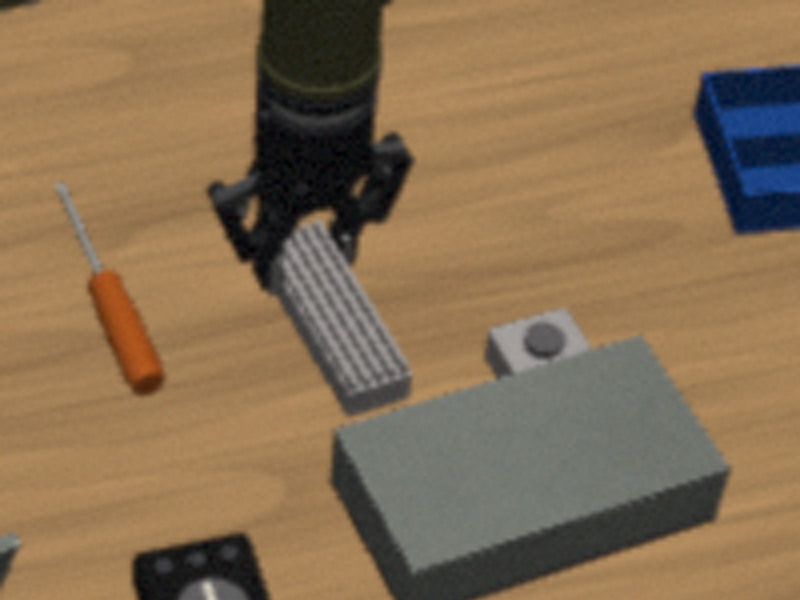

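View pics/w5.png

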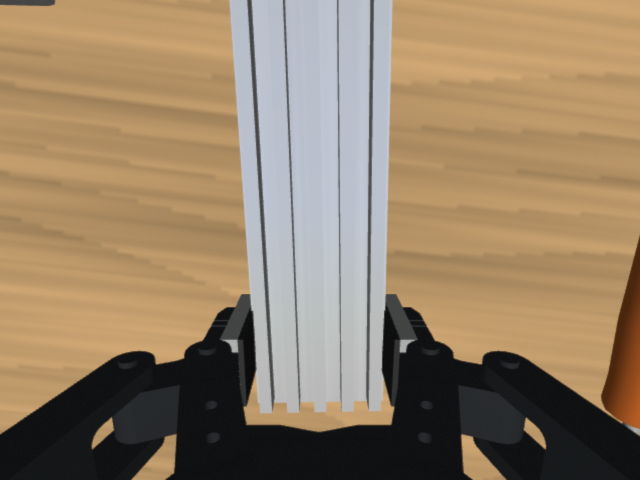

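The module is out of the rack with about 35 mm clearance, held at its near end. I lower it about 6 mm.

Emit:
servo_tool([
  [[0,0,2],[0,0,0],0.3],
  [[0,0,1],[0,0,0],0.3],
  [[0,0,1],[0,0,0],0.3],
  [[0,0,0],[0,0,0],0.3],
])

```text
clock: 10.2
ee_pos: [429.9, 141.9, 13.2]
orientation: [-180.0, 0.0, 7.0]
ft_force: [0.0, -0.0, -3.0]
grip_width: 43.1
```

Emit:
servo_tool([
  [[0,0,1],[0,0,0],0.3],
  [[0,0,0.5],[0,0,0],0.3],
  [[0,0,0.5],[0,0,0],0.3],
  [[0,0,0],[0,0,0],0.3],
])

```text
clock: 10.6
ee_pos: [430.0, 141.9, 11.9]
orientation: [180.0, 0.0, 7.0]
ft_force: [-2.7, -0.0, 5.0]
grip_width: 43.3
```

Emit:
servo_tool([
  [[0,0,0],[0,0,0],0.56],
  [[0,0,0],[0,0,0],0.62],
  [[0,0,0],[0,0,0],0.8],
  [[0,0,0],[0,0,0],1],
  [[0,0,0],[0,0,0],1],
  [[0,0,0],[0,0,0],1],
])

```text
clock: 11.2
ee_pos: [430.0, 141.8, 11.5]
orientation: [180.0, -0.0, 7.0]
ft_force: [0.3, 0.3, -0.2]
grip_width: 85.5
```

Emit:
servo_tool([
  [[0,0,-10],[0,0,0],1],
  [[0,0,-35],[0,0,0],1],
  [[10,0,-40],[0,0,0],1],
  [[20,0,-40],[0,0,0],1],
  [[18,0,-35],[0,0,0],1],
  [[0,0,0],[0,0,0],1],
  [[0,0,0],[0,0,0],1],
])

```text
clock: 11.9
ee_pos: [478.0, 147.9, 172.5]
orientation: [-180.0, -0.1, 7.0]
ft_force: [0.4, 0.6, -0.7]
grip_width: 85.4
```

```bash
python3 - <<'E'
from h import *
s=bot.read_state();print(s['ee_pos'],s['orientation'],s['joint_positions'],s['clock'])
K,T=camT("wrist");p,d=optics.read_camera("wrist");cv2.imwrite("pics/w6.png",p[:,:,::-1])
r=optics.trace("module","wrist")
W=cloud(K,T,d)
print([(q['xy'],q['conf']) for q in r])
m=r[0]['pixels']&(abs(W[:,:,2]-32)<4); P=W[m]; print(len(P),np.median(P[:,2]),cv2.minAreaRect(P[:,:2].astype(np.float32)))
A=np.c_[P[:,:2],np.ones(len(P))];print(np.linalg.lstsq(A,P[:,2],rcond=None)[0])
E
```

```text
[478.01829739 147.87705172 172.48584079] [-1.79997597e+02 -9.26847693e-02  6.97740388e+00] [  21.07319814    5.4203128   -43.00857802  107.82606855    4.00336239
   68.16278446 -106.31530292] 11.9
[([318.4, 224.0], 0.65)]
5589 32.798710629776906 ((475.561767578125, 149.38551330566406), (135.94805908203125, 40.07722473144531), 8.307555198669434)
[-5.87717678e-04 -5.58032904e-04  3.30886225e+01]
```

View pics/w6.png

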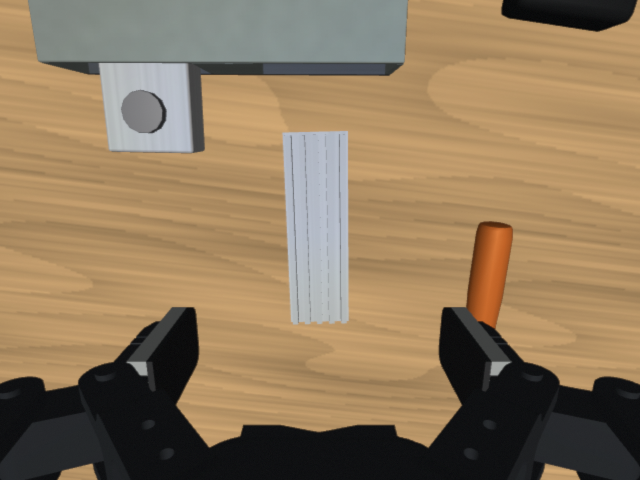

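The wrist view shows the module flat on the bench, ribs up, with corners at about (291,323), (349,322), (348,131) and (284,132), clear of the rack.

```bash
python3 - <<'E'
from h import *
K,T=camT("wrist");C=onplane(K,T,[[291,323],[349,322],[348,131],[284,132]],32);print(C.round(1),C.mean(0))
a=(C[0]+C[1])/2;b=(C[2]+C[3])/2;print(np.degrees(np.arctan2(*(b-a)[[1,0]])),np.linalg.norm(b-a),np.linalg.norm(C[0]-C[1]))
s=bot.read_state();R0=R.from_euler('xyz',s['orientation'],degrees=True)
print(R0.inv().apply(C.mean(0)-s['ee_pos']))
E
```

```text
[[404.1 159.9  32. ]
 [410.2 117.3  32. ]
 [545.3 137.3  32. ]
 [539.6 178.6  32. ]] [474.80308864 148.24562989  32.        ]
8.138749251957904 136.65942315491768 43.05195436537806
[ -1.01754056  -1.12544303 138.46436939]
```

```bash
python3 - <<'E'
from h import *
for i in range(2):
    s=bot.read_state();print(s['ee_pos'],s['orientation'],s['clock'])
K,T=camT("wrist");p,d=optics.read_camera("wrist");print(bot.read_state()['ee_pos'])
g=cv2.cvtColor(p,cv2.COLOR_RGB2GRAY)
r=optics.trace("module","wrist")[0]['pixels'].astype(np.uint8)
box=cv2.boxPoints(cv2.minAreaRect(np.argwhere(r)[:,::-1].astype(np.float32)));print(box)
cv2.imwrite("pics/w7.png",cv2.resize(p[110:340,260:380,::-1],None,fx=2.5,fy=2.5,interpolation=cv2.INTER_CUBIC))
W=cloud(K,T,d);m=(W[:,:,2]>25)&(W[:,:,2]<38)&(r>0);P=W[m];print(P.min(0),P.max(0))
E
```

```text
[476.26630484 147.36016785 170.46211957] [1.79971735e+02 1.35268510e-01 6.99796009e+00] 12.0
[476.26630484 147.36016785 170.46211957] [1.79971735e+02 1.35268510e-01 6.99796009e+00] 12.0
[476.14907234 147.30482624 170.20163251]
[[282. 128.]
 [347. 128.]
 [347. 321.]
 [282. 321.]]
[404.53748555 118.56687007  25.00025242] [546.18624643 180.48117559  35.32175498]
```

View pics/w7.png

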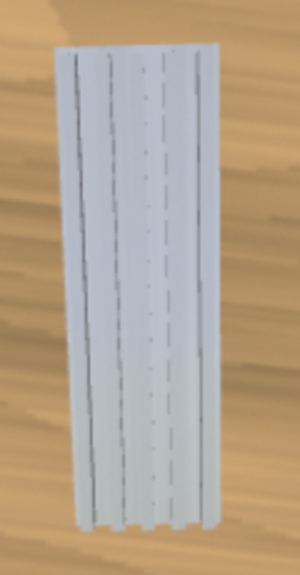

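```bash
python3 - <<'E'
from h import *
K,T=camT("wrist");C=onplane(K,T,[[291.2,321.2],[347.4,320.4],[347.6,127.2],[282.4,128]],32);print(C.round(1),C.mean(0))
a=(C[0]+C[1])/2;b=(C[2]+C[3])/2;print(np.degrees(np.arctan2(*(b-a)[[1,0]])),np.linalg.norm(b-a),np.linalg.norm(C[0]-C[1]),np.linalg.norm(C[2]-C[3]))
s=bot.read_state();R0=R.from_euler('xyz',s['orientation'],degrees=True)
print(R0.inv().apply(C.mean(0)-s['ee_pos']))
E
```

```text
[[405.6 159.8  32. ]
 [411.3 118.6  32. ]
 [547.4 137.9  32. ]
 [541.8 179.8  32. ]] [476.53327054 149.01570963  32.        ]
8.180878791087432 137.58008654417162 41.62059335061318 42.27417266817324
[  0.96116129  -1.70544783 138.15621573]
```

Emit:
servo_tool([
  [[1,-1.5,30],[0,0,-1],1],
  [[0,0,40],[0,0,0],1],
  [[0,0,40],[0,0,0],1],
  [[0,0,30],[0,0,0],1],
  [[0,0,12],[0,0,0],1],
  [[0,0,4],[0,0,0],1],
  [[0,0,0],[0,0,0],1],
  [[0,0,0],[0,0,0],1],
])

```text
clock: 12.9
ee_pos: [479.6, 149.6, 16.9]
orientation: [180.0, -0.1, 8.0]
ft_force: [-0.0, 0.4, -0.5]
grip_width: 85.0
```

Emit:
servo_tool([
  [[0,0,0],[0,0,0],0.65],
  [[0,0,0],[0,0,0],0.57],
  [[0,0,0],[0,0,0],0.5],
  [[0,0,0],[0,0,0],0.4],
  [[0,0,0],[0,0,0],0.3],
  [[0,0,0],[0,0,0],0.3],
  [[0,0,0],[0,0,0],0.3],
], newtons=50)

```text
clock: 13.6
ee_pos: [479.1, 149.1, 16.4]
orientation: [180.0, -0.1, 8.0]
ft_force: [-1.3, -0.9, 6.5]
grip_width: 43.1
```

Emit:
servo_tool([
  [[0,0,-10],[0,0,0],0.3],
  [[0,0,-25],[0,0,0],0.3],
  [[0,0,-30],[0,0,0],0.3],
  [[0,0,-35],[0,0,0],0.3],
  [[0,0,-35],[0,0,0],0.3],
  [[0,0,-15],[0,0,0],0.3],
  [[0,0,0],[0,0,0],0.3],
  [[0,0,0],[0,0,0],0.3],
  [[0,0,0],[0,0,0],0.3],
])

```text
clock: 14.5
ee_pos: [477.0, 148.7, 163.3]
orientation: [180.0, 0.2, 8.0]
ft_force: [-0.4, -0.3, -3.5]
grip_width: 42.3
```

```bash
python3 - <<'E'
from h import *
s=bot.read_state();print(s['ee_pos'],s['orientation'],s['ft_force'],s['ft_torque'],s['clock'])
K,T=camT("wrist");p,d=optics.read_camera("wrist");cv2.imwrite("pics/w8.png",p[:,:,::-1])
p,d=optics.read_camera("top");cv2.imwrite("pics/t8.png",cv2.resize(p[180:330,220:340,::-1],None,fx=4,fy=4,interpolation=cv2.INTER_CUBIC))
E
```

```text
[476.97840606 148.70700672 163.33420071] [179.99641838   0.22476816   7.97982114] [-0.40968299 -0.29159617 -3.49917603] [-0.00368972 -0.01125957  0.03902648] 14.5
```

View pics/w8.png

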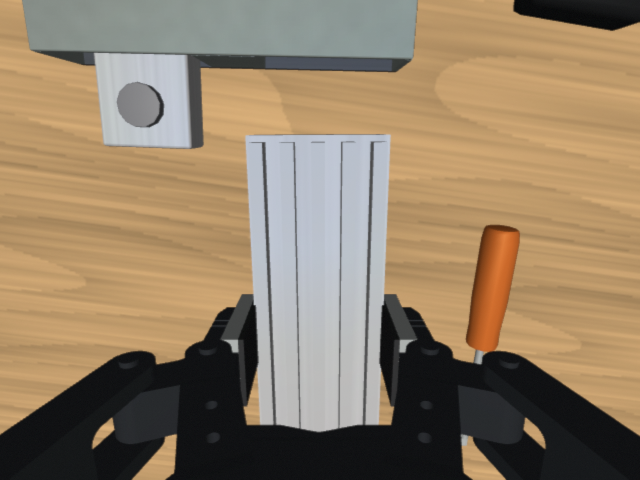

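View pics/t8.png

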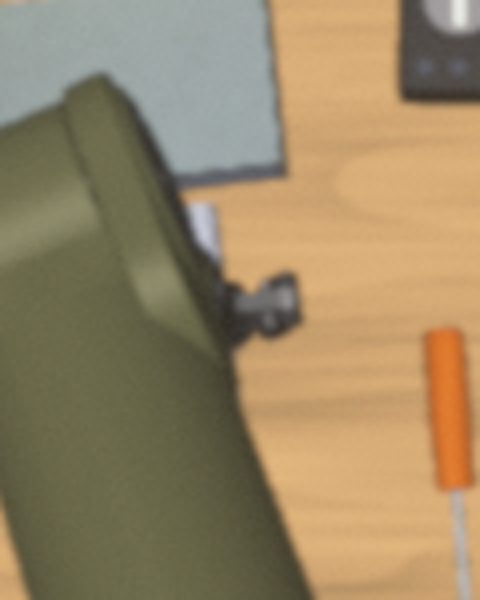

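The wrist view shows the module held level across its middle, with the far end at rows 135-142 and the near end hidden by the gripper. I'll check tilt and offset with depth.

```bash
python3 - <<'E'
from h import *
c=optics.get_calibration("wrist")
p,d=optics.read_camera("wrist")
W=cloud(c['K'],c['hand_eye'],d)  # tool frame
P=W[150:400:1,275:365].reshape(-1,3)
P=P[np.isfinite(P).all(1)]
P=P[abs(P[:,2]-np.median(P[:,2]))<5]
A=np.c_[P[:,:2],np.ones(len(P))];k=np.linalg.lstsq(A,P[:,2],rcond=None)[0];print(k,np.degrees(np.arctan(k[:2])),P[:,0].min(),P[:,0].max())
for v in list(range(128,150,1))+list(range(395,432,4)): print(v,W[v,318].round(1),d[v,318], p[v,318])
E
```

```text
[ 8.37914371e-04  1.06019188e-03 -8.51098127e+00] [0.04800895 0.0607445 ] -27.103983889574437 62.38409353614199
128 [ 69.6  -1.2 161.6] 285.5841 [201 162 113]
129 [ 69.   -1.2 161.5] 285.72025 [201 162 114]
130 [ 68.3  -1.2 162.2] 286.57352 [200 161 113]
131 [ 67.6  -1.2 161.7] 286.2251 [199 160 111]
132 [ 66.9  -1.2 162.7] 287.4325 [196 158 110]
133 [ 66.2  -1.2 162.5] 287.3487 [190 154 107]
134 [66.8 -1.1 11.3] 141.56009 [150 133 114]
135 [66.7 -1.1 -7.9] 123.156525 [185 189 200]
136 [66.4 -1.1 -9. ] 122.16435 [190 197 210]
137 [66.1 -1.1 -8.3] 122.95453 [190 197 210]
138 [65.8 -1.1 -8. ] 123.27322 [190 197 210]
139 [65.5 -1.1 -8.3] 123.05525 [191 197 210]
140 [65.2 -1.1 -7.6] 123.78638 [188 195 207]
141 [64.9 -1.1 -8. ] 123.515274 [163 169 178]
142 [ 64.8  -1.  -16.5] 115.36728 [141 146 153]
143 [ 64.6  -1.  -16.8] 115.140755 [178 186 197]
144 [ 64.3  -1.  -16.7] 115.28501 [184 192 204]
145 [ 64.   -1.1 -15.4] 116.64743 [185 192 204]
146 [ 63.7  -1.1 -15.3] 116.8487 [185 192 205]
147 [ 63.5  -1.  -17.2] 115.05397 [184 192 204]
148 [ 63.2  -1.1 -16.3] 116.01978 [184 191 203]
149 [ 62.9  -1.1 -15.9] 116.42675 [185 192 204]
395 [-18.5  -1.1 -16.7] 137.54655 [187 187 186]
399 [-20.2  -1.1 -16.5] 138.25938 [187 187 186]
403 [-21.2  -1.1 -17.2] 137.79948 [187 187 186]
407 [-23.7  -1.1 -16. ] 139.62328 [187 187 186]
411 [-25.2  -1.1 -16.3] 139.77325 [187 186 185]
415 [-26.8  -1.1 -16.3] 140.15582 [187 186 185]
419 [-28.2  -1.1 -16.6] 140.24283 [188 187 185]
423 [-29.8  -1.1 -16.7] 140.65215 [187 185 184]
427 [-31.8  -1.1 -16.2] 141.6678 [187 186 185]
431 [-33.2  -1.1 -16.5] 141.69067 [145 144 143]
```

Emit:
servo_tool([
  [[3.3,15,0],[0,0,0],0.3],
  [[5.5,25,0],[0,0,0],0.3],
  [[7.7,35,0],[0,0,0],0.3],
  [[7.7,35,0],[0,0,0],0.3],
  [[7.7,35,0],[0,0,0],0.3],
  [[7.7,35,0],[0,0,0],0.3],
  [[7.7,35,0],[0,0,0],0.3],
  [[7.7,35,0],[0,0,0],0.3],
  [[7.7,35,0],[0,0,0],0.3],
  [[7.7,35,0],[0,0,0],0.3],
  [[6.6,30,0],[0,0,0],0.3],
  [[3.7,18,0],[0,0,-2],0.3],
  [[1.5,5,0],[0,0,-2.9],0.3],
  [[0,0,0],[0,0,0],0.3],
  [[0,0,0],[0,0,0],0.3],
  [[0,0,0],[0,0,0],0.3],
])

```text
clock: 16.25
ee_pos: [611.6, -207.4, 165.1]
orientation: [-180.0, 0.0, 12.9]
ft_force: [0.6, -0.4, -2.9]
grip_width: 42.7
```

```bash
cat > look.py <<'E'
from h import *
import sys
s=bot.read_state();print(s['ee_pos'],s['orientation'],s['grip_width'],s['clock'])
K,T=camT("wrist");p,d=optics.read_camera("wrist");n=sys.argv[1];cv2.imwrite(f"pics/{n}.png",p[:,:,::-1]);np.savez(n,d=d,T=T)
print(bot.read_state()['ee_pos'])
E
python3 look.py w9
```

```text
[ 611.60608152 -207.4161574   165.13921968] [-1.79956933e+02  2.81855009e-02  1.29151173e+01] 42.74809421435485 16.25
[ 611.62864314 -207.51622821  165.32358112]
```

View pics/w9.png

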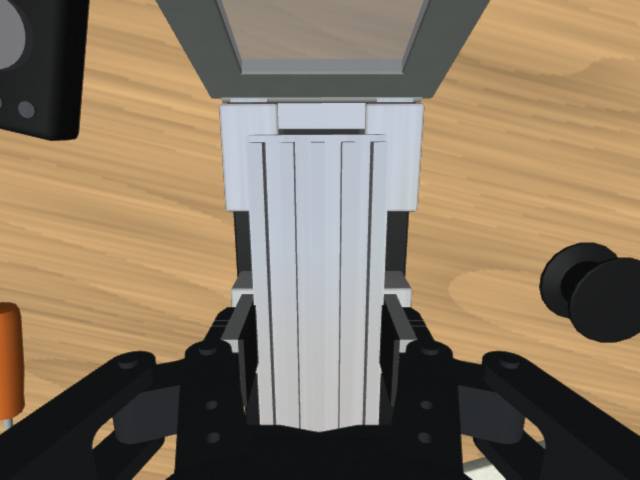

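The wrist view shows the module over the nest. The walls run from columns 221 to 423, the end wall's inner edge is near row 130, and the gap edges are near rows 210 and 290. I zoom in for edges.

```bash
python3 - <<'E'
from h import *
c=optics.get_calibration("wrist");K=c['K'];T=c['hand_eye']
p=cv2.imread("pics/w9.png")
cv2.imwrite("pics/w9z.png",cv2.resize(p[90:310,210:435],None,fx=2.7,fy=2.7,interpolation=cv2.INTER_CUBIC))
g=cv2.cvtColor(p,cv2.COLOR_BGR2GRAY).astype(int)
print("r115",g[115,214:232],g[115,412:430]); print("r190",g[190,216:234],g[190,406:424])
print("c300",g[95:140,300]); print("c240",g[200:218,240],g[200:218,398]);print("r118 inner",g[118,270:285],g[118,358:374],"r150 mod",g[150,240:262],g[150,375:400])
E
```

```text
r115 [183 183 183 183 178 157 170 187 199 200 201 202 202 202 202 204 204 204] [205 205 206 204 203 200 198 199 198 191 170 152 165 168 168 169 170 171]
r190 [159 158 158 158 159 159 159 154 141 172 191 200 201 202 203 205 205 205] [199 201 203 204 205 203 201 200 198 198 193 174 159 169 169 169 166 166]
c300 [ 83  86 120 145 140 126 106  89 160 196 201 200 201 201 200 200 200 200
 200 201 201 200 201 201 200 200 201 201 201 201 201 201 197 166  84  57
  57  56  57  89 181 193 193 194 193]
c240 [203 202 203 202 202 202 202 202 201 191 160  85  54  52  52  51  51  52] [200 200 201 200 200 200 200 200 200 187 162  81  49  46  47  46  47  47]
r118 inner [201 199 198 199 198 184 167 152 174 198 200 201 201 201 201] [202 202 202 202 202 201 192 153 168 184 197 200 200 201 201 202] r150 mod [199 200 200 202 202 200 197 196 193 193 193 193 193 192 192 193 193 192
 192 193 192 177] [192 193 193 192 193 193 192 193 192 192 192 193 196 201 201 201 202 203
 204 206 204 204 204 203 203]
```

View pics/w9z.png

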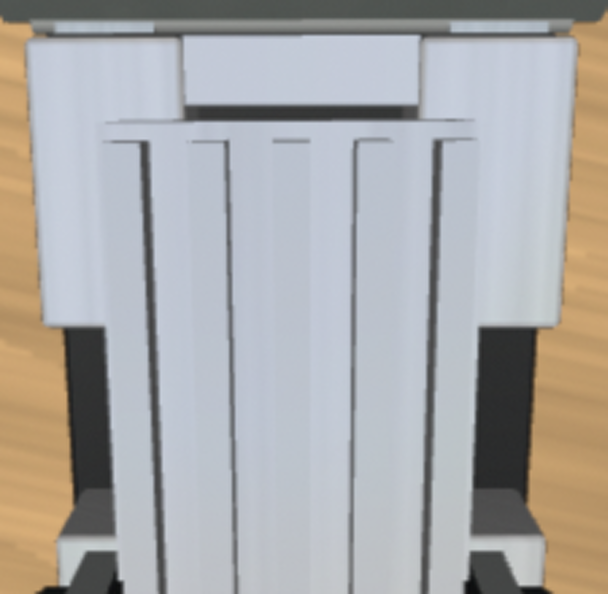

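```bash
python3 - <<'E'
from h import *
c=optics.get_calibration("wrist");K=c['K'];T=c['hand_eye']
zt=165.2-56
for n,q in dict(oL115=(219.5,115),oR115=(422.8,115),oL190=(224.3,190),oR190=(417.4,190),iL=(277.2,118),iR=(365,118),end=(320,128.5),gap=(320,210.3)).items(): print(n,onplane(K,T,q,zt)[0].round(2))
for n,q in dict(mfarL=(249.5,136),mfarR=(386,136),far=(318,134.3)).items(): print(n,onplane(K,T,q,-8)[0].round(2))
d=np.load("w9.npz")['d'];W=cloud(K,T,d);print(np.nanmedian(W[110:120,225:270,2]),np.nanmedian(W[105:125,290:350,2]))
E
```

```text
oL115 [ 76.64 -57.84 109.2 ]
oR115 [ 76.61  59.16 109.2 ]
oL190 [ 33.42 -57.78 109.2 ]
oR190 [ 33.39  58.88 109.2 ]
iL [ 74.98 -24.68 109.2 ]
iR [ 74.97  25.95 109.2 ]
end [ 69.15   0.   109.2 ]
gap [2.096e+01 5.000e-02 1.092e+02]
mfarL [ 66.47 -21.86  -8.  ]
mfarR [66.46 19.61 -8.  ]
far [66.96 -1.05 -8.  ]
108.28905719552313 108.30753488582224
```

Emit:
servo_tool([
  [[-1.1,1.8,10],[0,0,0],0.3],
  [[0,0,25],[0,0,0],0.3],
  [[0,0,25],[0,0,0],0.3],
  [[0,0,18],[0,0,0],0.3],
  [[0,0,6],[0,0,0],0.3],
  [[0,0,0],[0,0,0],0.3],
  [[0,0,0],[0,0,0],0.3],
  [[0,0,0],[0,0,0],0.3],
])

```text
clock: 17.1
ee_pos: [612.1, -210.9, 83.0]
orientation: [179.9, -0.1, 12.9]
ft_force: [1.3, 0.1, -3.1]
grip_width: 42.7
```

```bash
python3 look.py w10; python3 - <<'E'
import cv2
p=cv2.imread("pics/w10.png");cv2.imwrite("pics/w10z.png",cv2.resize(p[40:240,170:470],None,fx=2.6,fy=2.6,interpolation=cv2.INTER_CUBIC))
E
```

```text
[ 612.07717656 -210.87431637   82.97557423] [ 1.79914820e+02 -1.20154321e-01  1.28751330e+01] 42.65033504136708 17.1
[ 611.95239441 -210.88246837   82.88196135]
```

View pics/w10z.png

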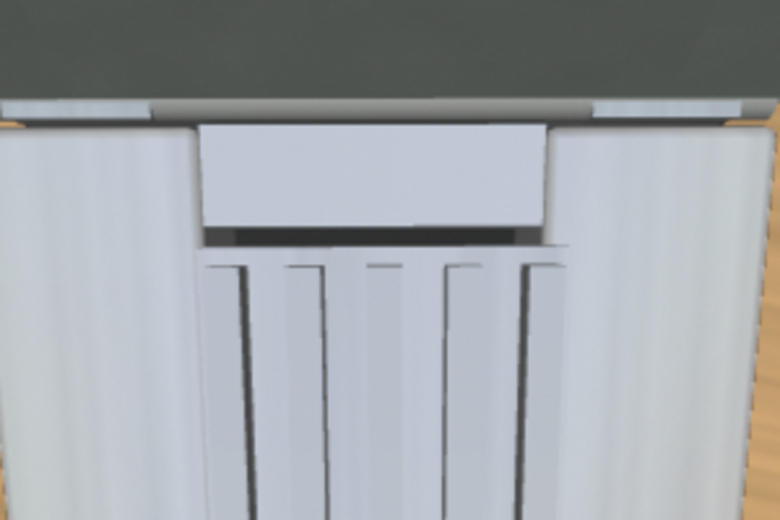

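```bash
python3 - <<'E'
from h import *
c=optics.get_calibration("wrist");K=c['K'];T=c['hand_eye']
z=np.load("w10.npz");W=cloud(K,T,z['d']);
zt=np.nanmedian(W[92:120,180:235,2]);print(zt, 82.9-56)
zt=26.9
p=cv2.imread("pics/w10.png");g=cv2.cvtColor(p,cv2.COLOR_BGR2GRAY).astype(int)
print("r100",g[100,240:256],g[100,372:388]);print("c",g[118:140,318]);print("r170",g[170,165:180],g[170,450:470]);print('r138',g[138,240:256],g[138,380:396])
for n,q in dict(iL=(247,101),iR=(380.4,101),end=(318,126.8)).items(): print(n,onplane(K,T,q,zt)[0].round(2))
for n,q in dict(mL=(247,137),mR=(388,137),far=(318,134.5)).items(): print(n,onplane(K,T,q,-8)[0].round(2))
E
```

```text
26.322492307411352 26.900000000000006
r100 [196 196 188 177 166 154 147 190 197 197 197 198 197 197 198 198] [200 199 199 199 199 199 195 171 146 162 174 184 193 197 198 198]
c [199 198 198 199 199 198 198 198 190  97  53  49  48  48  47  50  87 185
 195 196 196 195]
r170 [165 167 177 189 197 196 197 197 198 199 200 200 201 200 200] [199 197 195 194 193 192 193 193 189 176 161 145 160 162 162 162 162 161
 162 161]
r138 [196 197 197 197 189 188 191 193 193 195 196 197 197 197 197 197] [189 188 188 188 190 192 196 198 199 198 200 200 200 202 202 202]
iL [ 78.82 -27.95  26.9 ]
iR [78.81 22.54 26.9 ]
end [69.43 -1.08 26.9 ]
mL [ 66.17 -22.63  -8.  ]
mR [66.17 20.23 -8.  ]
far [66.9  -1.05 -8.  ]
```

Emit:
servo_tool([
  [[-0.5,-1.5,0],[0,0,0],0.3],
  [[0,0,5],[0,0,0],0.3],
  [[0,0,2],[0,0,0],0.3],
  [[0,0,0],[0,0,0],0.3],
  [[0,0,0],[0,0,0],0.3],
  [[0,0,0],[0,0,0],0.3],
])

```text
clock: 17.75
ee_pos: [610.3, -209.4, 74.6]
orientation: [180.0, -0.0, 12.9]
ft_force: [0.3, 0.0, -3.2]
grip_width: 42.7
```

```bash
python3 look.py w11; python3 - <<'E'
import cv2
p=cv2.imread("pics/w11.png");cv2.imwrite("pics/w11z.png",cv2.resize(p[40:240,170:470],None,fx=2.6,fy=2.6,interpolation=cv2.INTER_CUBIC))
g=cv2.cvtColor(p,cv2.COLOR_BGR2GRAY).astype(int)
print("r105",g[105,230:256],g[105,372:396]);print("c",g[118:140,318])
E
```

```text
[ 610.3229438  -209.40294947   74.56084485] [ 1.79992305e+02 -4.74732446e-03  1.28706174e+01] 42.727882415632074 17.75
[ 610.31862977 -209.40412495   74.5641156 ]
r105 [202 202 202 203 200 200 197 197 196 195 196 196 196 191 181 171 160 151
 162 194 197 198 197 198 197 198] [199 199 199 200 200 199 200 200 199 199 199 199 199 199 199 189 148 155
 167 177 186 195 198 198]
c [199 198 198 193 141  82  55  47  48  48  47  47  47  47  47  48  87 185
 195 196 196 196]
```

View pics/w11z.png

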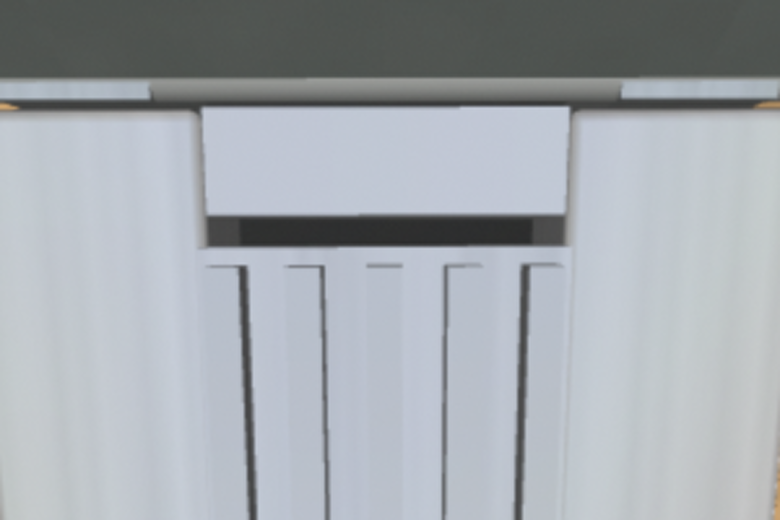

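```bash
python3 - <<'E'
from h import *
c=optics.get_calibration("wrist");K=c['K'];T=c['hand_eye']
for n,q in dict(iL=(248.2,105),iR=(387.7,105),end=(318,122.3)).items(): print(n,onplane(K,T,q,18.56)[0].round(2))
E
```

```text
iL [ 76.91 -26.19  18.56]
iR [76.9  24.02 18.56]
end [70.94 -1.07 18.56]
```

Laterally it is centred. It needs +1 mm along x. Lowering into the pocket in steps.

Emit:
servo_tool([
  [[1,0,0],[0,0,0],0.3],
  [[0,0,4],[0,0,0],0.3],
  [[0,0,4],[0,0,0],0.3],
  [[0,0,4],[0,0,0],0.3],
  [[0,0,2],[0,0,0],0.3],
  [[0,0,0],[0,0,0],0.3],
])

```text
clock: 18.4
ee_pos: [610.8, -209.0, 59.8]
orientation: [-180.0, 0.1, 12.9]
ft_force: [0.3, -0.5, -4.1]
grip_width: 42.6
```

Emit:
servo_tool([
  [[0,0,5],[0,0,0],0.3],
  [[0,0,5],[0,0,0],0.3],
  [[0,0,5],[0,0,0],0.3],
  [[0,0,3],[0,0,0],0.3],
  [[0,0,1],[0,0,0],0.3],
  [[0,0,0],[0,0,0],0.3],
  [[0,0,0],[0,0,0],0.3],
])

```text
clock: 19.1
ee_pos: [611.4, -209.2, 41.7]
orientation: [180.0, -0.0, 12.9]
ft_force: [0.3, -0.2, -3.6]
grip_width: 43.0
```

Emit:
servo_tool([
  [[0,0,2],[0,0,0],0.3],
  [[0,0,1],[0,0,0],0.3],
  [[0,0,1],[0,0,0],0.3],
  [[0,0,0.5],[0,0,0],0.3],
  [[0,0,0],[0,0,0],0.3],
  [[0,0,0],[0,0,0],0.3],
])

```text
clock: 19.7
ee_pos: [611.2, -209.1, 37.0]
orientation: [180.0, -0.0, 12.9]
ft_force: [0.1, -1.0, -4.3]
grip_width: 42.9
```

Emit:
servo_tool([
  [[0,0,0.5],[0,0,0],0.3],
  [[0,0,0.5],[0,0,0],0.3],
  [[0,0,0],[0,0,0],0.3],
  [[0,0,0],[0,0,0],0.3],
])

```text
clock: 20.1
ee_pos: [611.3, -209.1, 36.5]
orientation: [180.0, -0.0, 12.9]
ft_force: [-1.9, 0.8, 1.5]
grip_width: 42.9
```

Contact with the floor, as the force swung from -4 to +1.5 N. A touch more, then release.

Emit:
servo_tool([
  [[0,0,0.4],[0,0,0],0.3],
  [[0,0,0],[0,0,0],0.3],
  [[0,0,0],[0,0,0],0.56],
  [[0,0,0],[0,0,0],0.62],
  [[0,0,0],[0,0,0],0.7],
  [[0,0,0],[0,0,0],0.75],
  [[0,0,0],[0,0,0],0.75],
])

```text
clock: 20.8
ee_pos: [611.3, -209.1, 35.5]
orientation: [180.0, -0.0, 12.9]
ft_force: [0.3, -0.1, 0.2]
grip_width: 64.4
```

Emit:
servo_tool([
  [[0,0,-5],[0,0,0],0.75],
  [[0,0,-20],[0,0,0],0.75],
  [[0,0,-30],[0,0,0],0.75],
  [[0,0,-40],[0,0,0],0.75],
  [[-5,0,-40],[0,0,0],0.75],
  [[-10,0,-40],[0,0,0],0.75],
  [[0,0,0],[0,0,0],0.75],
  [[0,0,0],[0,0,0],0.75],
  [[0,0,0],[0,0,0],0.75],
])

```text
clock: 21.7
ee_pos: [596.0, -212.2, 209.4]
orientation: [-179.9, 0.1, 12.9]
ft_force: [-0.7, 0.0, 0.3]
grip_width: 64.1
```

```bash
python3 look.py w12; python3 - <<'E'
from h import *
z=np.load("w12.npz");c=optics.get_calibration("wrist");W=cloud(c['K'],z['T'],z['d'])
r=optics.trace("module","wrist");print([(q['xy'],q['conf']) for q in r])
m=r[0]['pixels']&(W[:,:,2]>40)&(W[:,:,2]<56);P=W[m];print(len(P),np.median(P[:,2]),cv2.minAreaRect(P[:,:2].astype(np.float32)))
A=np.c_[P[:,:2]-P[:,:2].mean(0),np.ones(len(P))];print(np.linalg.lstsq(A,P[:,2],rcond=None)[0])
p,d=optics.read_camera("scene");cv2.imwrite("pics/s12.png",p[:,:,::-1])
E
```

```text
[ 595.95526293 -212.24258466  209.4444764 ] [-1.79947714e+02  9.30689903e-02  1.28798883e+01] 64.0893185534854 21.7
[ 595.78985813 -212.13249168  208.91830691]
[([348.6, 153.5], 0.61), ([320.9, 197.3], 0.59), ([503.3, 465.0], 0.29)]
6836 54.866915054183636 ((569.7102661132812, -217.68348693847656), (256.99139404296875, 118.24976348876953), 12.960229873657227)
[3.67358094e-02 9.68711789e-03 5.07359373e+01]
```

View pics/w12.png

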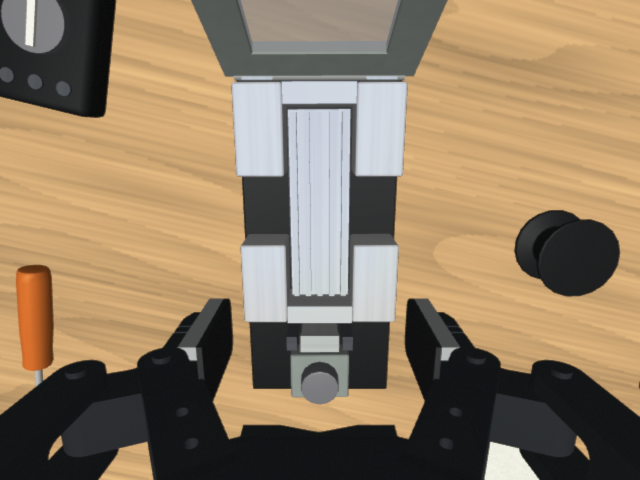

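View pics/s12.png

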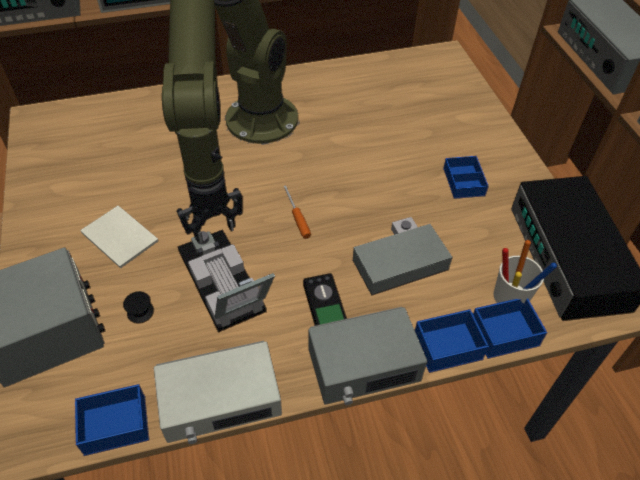

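The module lies in the pocket (columns 289-351, rows 108-296), ribs up, with the lid open. I check height and tilt by depth.

```bash
python3 - <<'E'
from h import *
K,T=camT("wrist");p,d=optics.read_camera("wrist");W=cloud(K,T,d)
P=W[115:290,298:342].reshape(-1,3);P=P[abs(P[:,2]-52)<5]
k=np.linalg.lstsq(np.c_[P[:,:2]-P[:,:2].mean(0),np.ones(len(P))],P[:,2],rcond=None)[0];print(len(P),k,P[:,2].max(),np.percentile(P[:,2],[10,50,90]))
print("walls",[np.nanmedian(W[a:b,240:275,2]) for a,b in((95,165),(260,310))],"gap floor",np.nanmedian(W[190:225,252:280,2]))
C=onplane(K,T,[[289,108.5],[351,108.5],[348.5,296],[291.5,296]],52);print(C.mean(0),bot.read_state()['ee_pos'])
N=onplane(K,T,[[319.5,104.5],[320,307]],56);print(N.mean(0),np.linalg.norm(N[0]-N[1]))
E
```

```text
3129 [2.53618208e-03 2.56521184e-03 5.26363821e+01] 55.413682719299345 [51.71929764 52.76343099 53.70318108]
walls [np.float64(56.810289736126975), np.float64(56.721266467518774)] gap floor 20.819779582119736
[ 608.59084814 -209.1962884    52.        ] [ 596.08819995 -212.12402438  209.0967647 ]
[ 606.07400347 -209.59591291   56.        ] 148.19563150408547
```

```bash
python3 -c "
from workcell import bot
print(bot.sign_off())"
```

```text
the job is handed in; nothing more can be done
None
```

The ribbed module is in the jig's nest, ribs up and released, with the lid standing open. I handed the job in at about 22 s of the 61 s allowed. No verdict was reported.

**What I did:**
- I pressed the button about 7 mm down, at 5.5 N, and the lid sprang open.
- I drew the ribbed module out by its protruding end, set it flat on the bench about 35 mm clear of the rack and let go.
- I took it again across its middle, centred it over the nest with the wrist camera, and lowered it until the wrist force showed contact with the nest floor. Then I released it and backed off.

**Last checks:**
- **Height:** The module's top is 4 mm below the nest walls, which is the figure given for a loaded module.
- **Tilt:** The depth fit gave under 0.004 rad.
- **Position:** The measured centre is within about 2.5 mm of the nest centre, mostly along x. That is close to the camera accuracy of about 2 mm.
- **Lid:** It looks fully open in both the scene and wrist pictures. I did not measure its angle.
- **Bystanders:** They look unmoved in the scene picture. I did not measure them again.
- **Failed check:** The recognition network's outline of the module in the nest covered the jig walls as well. I discarded it and used hand-picked pixels with the depth image.

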